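# Refill the coaster dispenser to its line

## Task

Refill the dispenser with wooden coasters: slide them one at a time across the deck into the mouth of the clear tube and press the stack gently down until the tube's braked floor is firmly home on its stop. Stop as soon as the top of the pressed-down stack is level with or above the black line round the tube, with not one coaster more than that takes; any spare coaster stays lying flat on the deck, clear of the mouth, and the jars, shaker and price block near the dispenser stay where they are.

Things in the scene. Friction and masses are not known exactly. Their poses are not given: they have to be found in the camera images.
- stand: the coaster dispenser, fixed to the table: a grey flat deck, 170 mm (its x) by 300 mm (its y, from -55 to +245), level, its upper face 85 mm above the table, no rim; under the deck hangs a clear tube. Origin on the table straight below the centre of the tube; z up.
- mouth (a point): centre of the tube's round open mouth, in the plane of the deck's upper face. The mouth and the tube have an inner diameter of 77 mm; wall 3 mm; the mouth is flush with the deck, with no lip.
- line (a point): the fill line: point on the tube's axis at the height of the thin black ring line round the tube, 18 mm below the mouth.
- platform (a joint): height in m of the tube's floor above its stop: 0 = pressed fully home on the stop; it starts 0.017 to 0.024 up. The floor is a 73 mm round plate with a friction brake: it stays wherever it is, a few coasters' weight does not move it, about 6 N pushes it down, and there is no spring. The stop is set to a different height each day: home, the floor lies 29 to 47 mm below the mouth, and is felt as a firm end when pressed.
- platform_top (a point): centre of the upper face of the tube's movable floor (the platform); 5 to 30 mm below the mouth at the start.
- coaster1: one of three equal round wooden coasters with a round cork inlay, diameter 74 mm, 10 mm thick, 35 g (hidden 0.7 to 1.4 times), too wide for most grippers; at the start it lies flat on the deck on the stand's +y side of the mouth. Origin at its centre (5 mm above its underside), z is its axis. Slides on the deck with ordinary friction.
- coaster2: one of three equal round wooden coasters with a round cork inlay, diameter 74 mm, 10 mm thick, 35 g (hidden 0.7 to 1.4 times), too wide for most grippers; at the start it lies flat on the deck on the stand's +y side of the mouth. Origin at its centre (5 mm above its underside), z is its axis. Slides on the deck with ordinary friction.
- coaster3: one of three equal round wooden coasters with a round cork inlay, diameter 74 mm, 10 mm thick, 35 g (hidden 0.7 to 1.4 times), too wide for most grippers; at the start it lies flat on the deck on the stand's +y side of the mouth. Origin at its centre (5 mm above its underside), z is its axis. Slides on the deck with ordinary friction.
- honey_jar: bystander on the table: glass honey jar with a red lid, 58 x 62 x 86 mm; origin at the centre of its underside
- jam_jar: bystander on the table: glass jam jar with a pale lid, 62 x 62 x 99 mm; origin at the centre of its underside
- salt_shaker: bystander on the table: steel-topped salt shaker, 44 x 44 x 90 mm; origin at the centre of its underside
- price_block_2: bystander on the table: wooden block with an upright black price card, 22 x 62 x 58 mm; origin at the centre of its underside

How it is judged:
By the outcome, as a careful person would: the job done as asked, in the order asked, and still so for the second after the job is handed in, with the robot touching nothing.
It also fails if it takes over 64 s, if anything falls off the work surface, if the arm or the gripper's body presses on something with over 40 N, if the wrist force passes 120 N, or if a joint passes its speed limit or range.

## Robot

A 6-joint arm with a two-finger parallel gripper is mounted at the origin on a cart in front of the work surface, level with it; the furniture and walls round the work are solid. World frame = base frame: x ahead of the robot, y to its left, z up, the work surface at z = 0. Lengths are in m, angles in rad, forces in N, time in s.
With the tool pointing down it reaches from about 0.375 to 0.975 m from the base axis. Payload 3.8 kg.
Tool frame: the origin (TCP) lies midway between the tips of the shut fingers; the grasp point (between the pads) lies 19 mm behind it; z points along the fingers, y is the direction in which the jaws open and shut (so a half turn about z gives the same grasp; the last joint's range is limited). The gripper opens to 85 mm and grips with 20 to 120 N. Pads are 22 mm wide; open, the fingers measure 114 mm over their backs; the gripper's body (76 mm by 85 mm) begins 54 mm behind the grasp point. The pads swing forward as they close: fully open they stand 13 mm farther back than shut.
Start: joints at [1.183, 0.264, 1.604, -0, 1.274, -0.037], TCP at [0.232, 0.634, 0.231] pointing down, gripper open.
Joint ranges: [-2.63, 2.63], [-0.94, 2.18], [0.31, 2.57], [-1.31, 4.45], [0, 2.66], [-2.55, 2.55]. Speed limits (rad/s): [2.57, 2.57, 3.14, 3.14, 3.14, 3.14].

## Interface

Orientations are given as a 3x3 rotation matrix whose columns are the frame's x, y, z axes.
In Python, from station import manip gives the robot as it stands.
- The arm moves only by the tool drive_tool, never from a script. Its argument "steps" is a list of rows, each an object with "offset": the shift along the tool's x, y, z in m, a list of three; "delta_rot": the turn, a rotation vector about the tool's x, y, z in rad, a list of three; "jaw": the finger opening in m, from 0 to 0.0854. In form: [{"offset": [tx, ty, tz], "delta_rot": [rx, ry, rz], "jaw": jaw}, ...]. A call has 1 to 5 rows; each row shifts and turns the commanded pose from where the row before left it, along the tool's axes as they then stand; what a row does not reach is not made up. A row lasts 1/10 s, in which the tool goes at most 50 mm and 8.59 degrees, less where a joint would pass 70% of its speed; a pose out of reach is approached as far as the arm can. A call with a gripper value outside its range is refused whole. The fingers move at their own pace and stop on an object; "squeeze" is the grip in N (left out, the last holds). Time passes only in rows, so rows that do not move let the fingers close. It gives the time, the measured TCP pose, the force and the opening at its end, in the units of the state.
- manip.get_obs(): the state, without advancing time (a new reading comes with each control period).
- manip.read_camera(name): name is "scene" or "top" or "wrist"; returns a dict with "frame" (420x560x3 uint8, red, green, blue), "fov_y" (degrees; the focal length in pixels is half the picture's height over the tangent of half this angle, whatever the lens; pixels are square), "cx", "cy" (the principal point, pixels), "dist" ([k1, k2, p1, p2, k3] as OpenCV has them; the pictures are not rectified), "R" (3x3) and "t" (3): a world point X has camera coordinates R X + t. Camera axes: x right, y down, z forward; pixel columns grow to the right and rows downward; lengths in m; the calibration is good to about 2 mm. A picture is of the moment at which its call begins. There is no depth.
- manip.job_done(): hands the job in, once; it reports no verdict.
The state is a dict: "clock": time; "joint_pos": joint angles; "dq": joint speeds; "tau": joint torques, N m; "tool_pos": TCP position; "tool_rot": TCP orientation; "ft_force": force on the tool from outside, world axes, zero at the start; "wrist_torque": the same for the moment, N m; "grip_width": finger opening in m.
Only numpy, scipy, OpenCV 4.12 (cv2) and the standard library are available. Lean on these libraries where they do the work, as an engineer would, in place of code of your own. Each camera call takes 0.05 s, during which the arm holds its last target.

## Working session

There is one attempt and no reset: what is moved stays moved. The work goes in short steps, Python scripts to look and compute and a tool call to move; the robot and the scene stay as the last step left them, time stands still between calls to the robot, and variables do not carry over. Pictures are saved under pics/ and viewed, and the job is handed in when it is done.

Besides the shell and the picture viewer there is one more tool, called after "Request:" as a command line: name --argument value ..., lists and objects as JSON in quotes. drive_tool: Moves the arm, as the interface text tells. Its arguments: {"type":"object","properties":{"steps":{"type":"array","items":{"type":"object","properties":{"offset":{"type":"array","items":{"type":"number"}},"delta_rot":{"type":"array","items":{"type":"number"}},"jaw":{"type":"number"}}}},"squeeze":{"type":"number"}},"required":["steps"]}

```bash
mkdir -p pics; ls
cat > h.py <<'E'
import numpy as np, cv2
from station import manip
def cam(n,save=None):
    c=manip.read_camera(n)
    if save: cv2.imwrite(f'pics/{save}.png',cv2.cvtColor(c['frame'],cv2.COLOR_RGB2BGR))
    return c
def K(c):
    f=c['frame'].shape[0]/2/np.tan(np.radians(c['fov_y'])/2)
    return np.array([[f,0,c['cx']],[0,f,c['cy']],[0,0,1.]])
def ray(c,uv,z):
    uv=np.array(uv,float).reshape(-1,1,2)
    n=cv2.undistortPoints(uv,K(c),np.array(c['dist'],float)).reshape(-1,2)
    d=np.c_[n,np.ones(len(n))]@np.array(c['R'])
    o=-np.array(c['R']).T@np.array(c['t'])
    return o+d*((z-o[2])/d[:,2])[:,None]
def proj(c,X):
    r=cv2.Rodrigues(np.array(c['R'],float))[0]
    return cv2.projectPoints(np.array(X,float).reshape(-1,1,3),r,np.array(c['t'],float),K(c),np.array(c['dist'],float))[0].reshape(-1,2)
E
python3 - <<'E'
from h import *
np.set_printoptions(precision=4,suppress=True)
for n in ['scene','top','wrist']:
    c=cam(n,n+'0'); print(n,c['fov_y'],c['dist'],-np.array(c['R']).T@c['t'])
o=manip.get_obs(); print(o)
E
```

```text
pics
scene 42.07145432689519 [-0.0231  0.      0.      0.      0.    ] [0.6986 1.0083 0.681 ]
top 57.26958936152053 [0.0338 0.     0.     0.     0.    ] [0.4652 0.0508 0.9108]
wrist 62.397266954709636 [-0.0183  0.      0.      0.      0.    ] [0.1708 0.6555 0.3717]
{'clock': 0.15, 'joint_pos': array([ 1.1831,  0.2646,  1.6051, -0.    ,  1.2737, -0.0369]), 'dq': array([ 0.0003, -0.0018, -0.0042,  0.0011, -0.0004, -0.0003]), 'tau': array([ -0.0004, -51.5909, -36.7959,  -0.0001,   0.0081,  -0.    ]), 'tool_pos': array([0.2318, 0.6334, 0.2302]), 'tool_rot': array([[-0.9391,  0.3437, -0.0006],
       [ 0.3437,  0.9391, -0.0017],
       [ 0.    , -0.0018, -1.    ]]), 'ft_force': array([-0.023 , -0.3155, -0.3868]), 'wrist_torque': array([ 0.0473, -0.0154,  0.0523]), 'grip_width': 0.08543450806044348}
```

View pics/scene0.png

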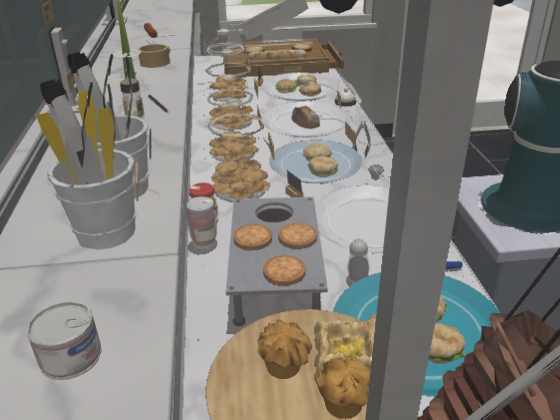

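View pics/top0.png

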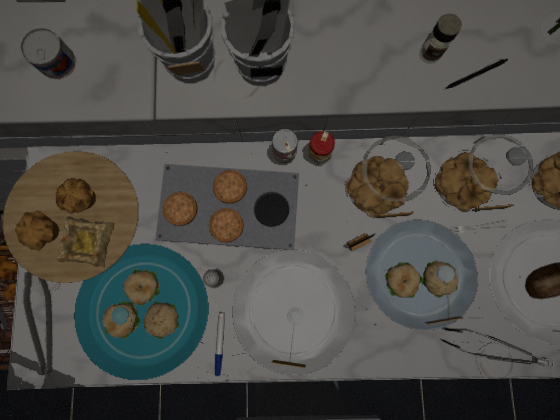

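View pics/wrist0.png

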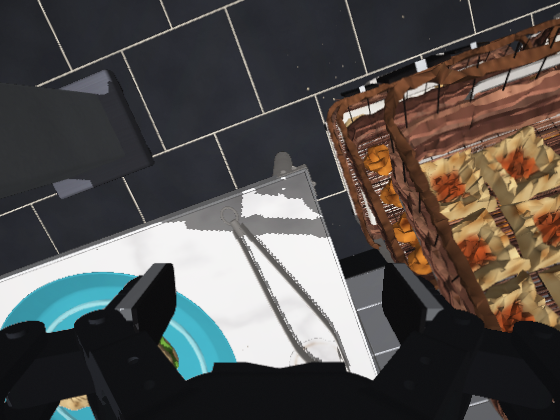

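The scene camera shows the deck, with the mouth at about (275,212) and three coasters at (253,236), (297,234) and (284,269). In the top view the mouth is at (271,209) and the coasters are at (230,185), (226,224) and (180,208). The jars are at (285,147) and (321,147), the shaker at (213,278) and the price block at (360,241). A 74 mm coaster fits the 85 mm jaw, so I'll measure next.

```bash
cat >> h.py <<'E'
def coasters(c,z=0.095,amin=300):
    hsv=cv2.cvtColor(c['frame'],cv2.COLOR_RGB2HSV)
    m=cv2.inRange(hsv,(3,70,80),(22,255,255))
    return m
def deckmask(c,poly):
    m=np.zeros(c['frame'].shape[:2],np.uint8); cv2.fillPoly(m,[np.int32(poly)],255); return m
E
python3 - <<'E'
from h import *
np.set_printoptions(precision=4,suppress=True)
c=cam('top','top1')
g=cv2.resize(c['frame'][140:265,140:320],None,fx=4,fy=4,interpolation=cv2.INTER_CUBIC)
cv2.imwrite('pics/top1z.png',g[:,:,::-1])
for (u,v) in [(271,209),(230,185),(226,224),(180,208),(200,240),(262,180)]: print(c['frame'][v,u], cv2.cvtColor(c['frame'],cv2.COLOR_RGB2HSV)[v,u])
s=cam('scene','scene1')
g=cv2.resize(s['frame'][170:330,170:350],None,fx=4,fy=4,interpolation=cv2.INTER_CUBIC)
cv2.imwrite('pics/scene1z.png',g[:,:,::-1])
E
```

```text
[21 21 23] [120  22  23]
[101  72  45] [ 14 141 101]
[91 64 40] [ 14 143  91]
[101  71  45] [ 14 141 101]
[76 76 77] [120   3  77]
[73 72 73] [150   3  73]
```

View pics/top1z.png

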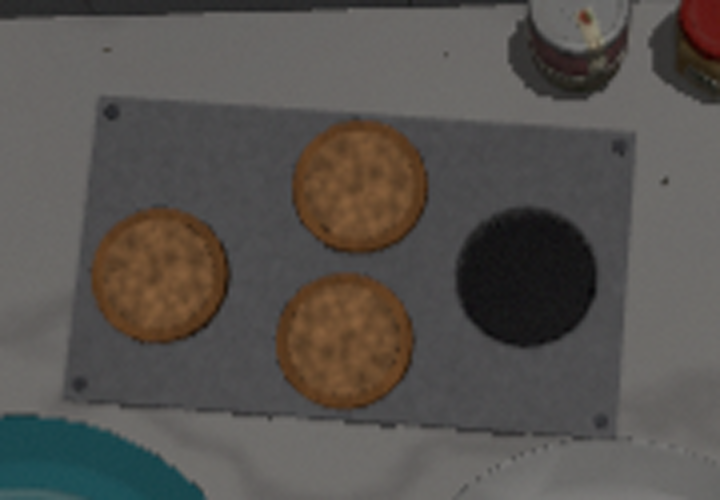

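View pics/scene1z.png

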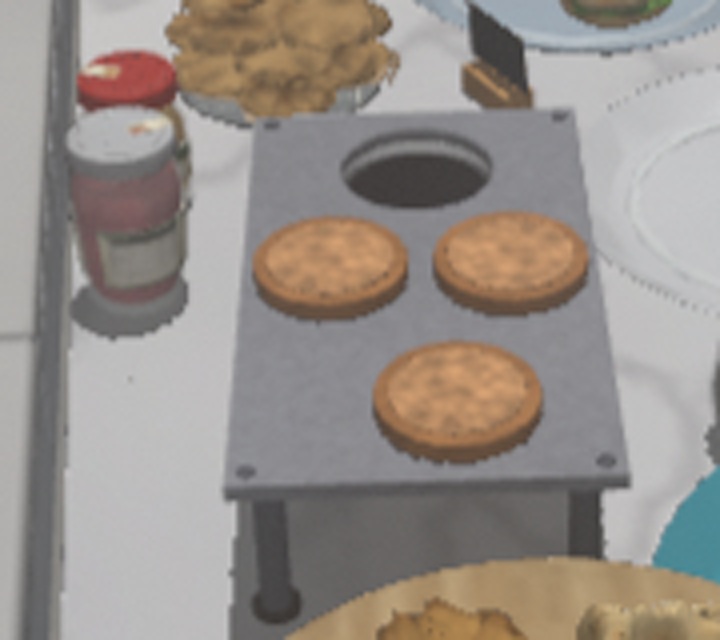

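The zoomed views show three separate coasters and the black floor a short way below the rim. There is no overlap.

```bash
cat > meas.py <<'E'
from h import *
np.set_printoptions(precision=4,suppress=True)
def circ(c,m,z,lo,hi):
    out=[]
    for k in cv2.findContours(m,cv2.RETR_EXTERNAL,cv2.CHAIN_APPROX_NONE)[0]:
        if cv2.contourArea(k)<200: continue
        P=ray(c,cv2.convexHull(k).reshape(-1,2),z)[:,:2]
        P=ray(c,k.reshape(-1,2),z)[:,:2]
        (cx,cy),r=cv2.minEnclosingCircle(np.float32(P))
        A=np.c_[2*P,np.ones(len(P))]; s=np.linalg.lstsq(A,(P**2).sum(1),rcond=None)[0]
        R=np.sqrt(s[2]+s[0]**2+s[1]**2)
        if lo<R<hi: out.append((s[0],s[1],R))
    return np.array(out)
def up(c,f=4):
    return c['frame']
if __name__=='__main__':
  for n in ['top','scene']:
    c=cam(n); h=cv2.cvtColor(c['frame'],cv2.COLOR_RGB2HSV)
    print(n,'coasters',circ(c,cv2.inRange(h,(5,90,50),(22,255,255)),0.094,.03,.043))
    print('mouth',circ(c,cv2.inRange(c['frame'],(0,0,0),(45,45,45) if n=='top' else (75,75,75)),0.085,.025,.043))
    if n=='top':
        q=140+np.array([[100,97],[635,131],[616,437],[65,402]])/4+[0,0]
        print('corners',ray(c,q,0.085))
        for nm,p,z in [('jam',(285,139),.099),('honey',(321,143),.086),('shaker',(213,277),.09),('card',(360,240),.05)]: print(nm,ray(c,[p],z))
E
python3 meas.py
```

```text
top coasters [[ 0.3808  0.3867  0.0321]
 [ 0.378   0.3017  0.0329]
 [ 0.4456  0.346   0.032 ]
 [ 0.447  -0.2023  0.0322]
 [ 0.5715  0.1673  0.0358]
 [ 0.6097  0.2671  0.0357]
 [ 0.6558  0.1585  0.036 ]
 [ 0.6505 -0.5286  0.0412]]
mouth [[ 0.4407 -0.4917  0.0319]
 [ 0.6048  0.0693  0.0372]
 [ 0.942   0.0852  0.042 ]
 [ 0.9632  0.5579  0.0391]]
corners [[0.7113 0.3026 0.085 ]
 [0.6841 0.0066 0.085 ]
 [0.516  0.0222 0.085 ]
 [0.5422 0.3179 0.085 ]]
jam [[0.7575 0.0351 0.099 ]]
honey [[ 0.7505 -0.045   0.086 ]]
shaker [[0.4616 0.1947 0.09  ]]
card [[ 0.5353 -0.1267  0.05  ]]
scene coasters [[0.4356 0.5666 0.0328]
 [0.61   0.2731 0.0374]
 [0.6552 0.1642 0.0369]
 [0.5718 0.1715 0.0364]]
mouth [[0.3577 0.5929 0.0256]
 [0.3556 0.5101 0.0425]
 [0.6063 0.0839 0.0262]]
```

Mouth is at about (0.6046, 0.0693) and stand yaw is -5.3°. The deck corners and the circle fit agree on both. I'll turn the jaw along stand y and move above the deck.

Request:
drive_tool --steps '[{"offset":[0,0,-0.02],"delta_rot":[0,0,-0.13],"jaw":0.085},{"offset":[0,0,0],"delta_rot":[0,0,-0.129],"jaw":0.085},{"offset":[0,0,0],"delta_rot":[0,0,0],"jaw":0.085}]' --squeeze 20

```text
clock: 0.65
tool_pos: [0.2321, 0.6343, 0.2522]
tool_rot: [[-0.996, 0.091, 0.001], [0.091, 0.996, 0.001], [-0.0, 0.001, -1.0]]
ft_force: [-0.9, -0.1, -0.7]
grip_width: 0.0847
```

Request:
drive_tool --steps '[{"offset":[-0.0296,-0.0321,0],"delta_rot":[0,0,0],"jaw":0.085},{"offset":[-0.0296,-0.0321,0],"delta_rot":[0,0,0],"jaw":0.085},{"offset":[-0.0296,-0.0321,0],"delta_rot":[0,0,0],"jaw":0.085},{"offset":[-0.0296,-0.0321,0],"delta_rot":[0,0,0],"jaw":0.085},{"offset":[-0.0296,-0.0321,0],"delta_rot":[0,0,0],"jaw":0.085}]'

```text
clock: 1.15
tool_pos: [0.3651, 0.4588, 0.2507]
tool_rot: [[-0.996, 0.095, -0.0], [0.095, 0.996, -0.001], [0.0, -0.001, -1.0]]
ft_force: [1.2, 1.0, -0.2]
grip_width: 0.0849
```

Request:
drive_tool --steps '[{"offset":[-0.0296,-0.0321,0],"delta_rot":[0,0,0],"jaw":0.085},{"offset":[-0.0296,-0.0321,0],"delta_rot":[0,0,0],"jaw":0.085},{"offset":[-0.0296,-0.0321,0],"delta_rot":[0,0,0],"jaw":0.085},{"offset":[-0.0296,-0.0321,0],"delta_rot":[0,0,0],"jaw":0.085},{"offset":[-0.0296,-0.0321,0],"delta_rot":[0,0,0],"jaw":0.085}]'

```text
clock: 1.65
tool_pos: [0.4978, 0.2854, 0.2508]
tool_rot: [[-0.995, 0.095, -0.001], [0.095, 0.995, -0.0], [0.001, -0.0, -1.0]]
ft_force: [-0.5, -0.5, 0.4]
grip_width: 0.0852
```

Request:
drive_tool --steps '[{"offset":[-0.0296,-0.0321,0],"delta_rot":[0,0,0],"jaw":0.085},{"offset":[-0.0296,-0.0321,0],"delta_rot":[0,0,0],"jaw":0.085},{"offset":[-0.0296,-0.0321,0],"delta_rot":[0,0,0],"jaw":0.085},{"offset":[-0.0296,-0.0321,0],"delta_rot":[0,0,0],"jaw":0.085},{"offset":[-0.0296,-0.0321,0],"delta_rot":[0,0,0],"jaw":0.085}]'

```text
clock: 2.15
tool_pos: [0.6304, 0.1121, 0.2507]
tool_rot: [[-0.995, 0.095, -0.001], [0.095, 0.995, 0.0], [0.001, -0.0, -1.0]]
ft_force: [0.8, -0.3, -0.4]
grip_width: 0.0851
```

Request:
drive_tool --steps '[{"offset":[0,0,0],"delta_rot":[0,0,0],"jaw":0.085},{"offset":[0,0,0],"delta_rot":[0,0,0],"jaw":0.085}]'

```text
clock: 2.35
tool_pos: [0.6299, 0.1127, 0.2503]
tool_rot: [[-0.995, 0.096, -0.002], [0.096, 0.995, 0.0], [0.002, 0.0, -1.0]]
ft_force: [-0.2, 0.2, 0.2]
grip_width: 0.085
```

Run:
```python
from h import *
from meas import circ
np.set_printoptions(precision=4,suppress=True)
c=cam('wrist','w1'); h=cv2.cvtColor(c['frame'],cv2.COLOR_RGB2HSV)
o=manip.get_obs(); print(o['clock'],o['tool_pos'],o['tool_rot'],o['ft_force'])
print(circ(c,cv2.inRange(h,(5,90,50),(22,255,255)),0.095,.025,.043))
print(circ(c,cv2.inRange(c['frame'],(0,0,0),(45,45,45)),0.085,.025,.043))
```

```text
2.4 [0.6294 0.1137 0.2505] [[-0.9955  0.0943 -0.0017]
 [ 0.0943  0.9955  0.0004]
 [ 0.0017  0.0002 -1.    ]] [-0.0131  0.561  -0.2637]
[[0.6575 0.1562 0.0363]
 [0.6116 0.2633 0.0366]
 [0.5737 0.165  0.036 ]]
[[0.6092 0.0681 0.0291]]
```

View pics/w1.png

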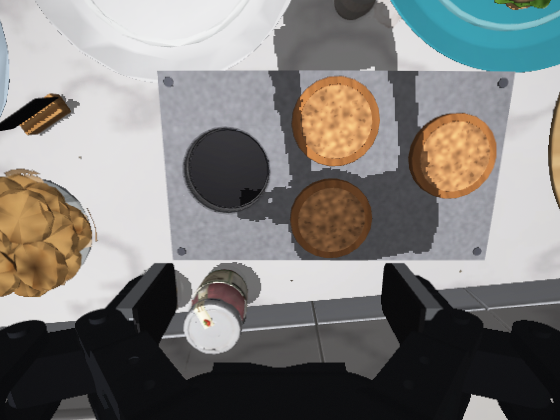

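The wrist view shows the mouth at about (227,170) and the coasters at (336,121), (331,218) and (453,156). I'll zoom on the mouth for its rim.

Run:
```python
from h import *
from meas import circ
np.set_printoptions(precision=4,suppress=True)
c=cam('wrist','w2')
g=cv2.resize(c['frame'][115:225,170:285],None,fx=5,fy=5,interpolation=cv2.INTER_CUBIC)
cv2.imwrite('pics/w2z.png',g[:,:,::-1])
for t in (60,70,80,90):
  m=cv2.inRange(c['frame'],(0,0,0),(t,t,t)); m=cv2.morphologyEx(m,cv2.MORPH_OPEN,np.ones((25,25),np.uint8))
  print(t,circ(c,m,0.085,.02,.05))
print(ray(c,[(226.5,169.5)],.085))
```

```text
60 [[0.6056 0.0692 0.0344]]
70 [[0.6054 0.0687 0.035 ]]
80 [[0.6723 0.2256 0.0286]
 [0.6073 0.0689 0.0367]]
90 [[0.6613 0.2209 0.0397]
 [0.6115 0.0706 0.0393]]
[[0.6053 0.0689 0.085 ]]
```

View pics/w2z.png

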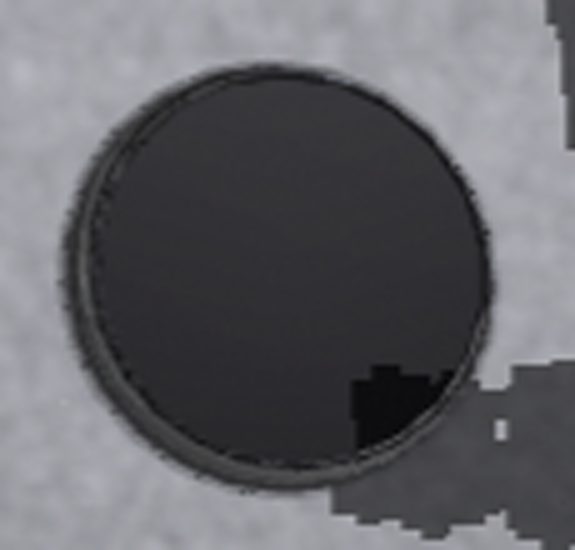

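Request:
drive_tool --steps '[{"offset":[-0.012,0.0225,0],"delta_rot":[0,0,0],"jaw":0.0854},{"offset":[-0.012,0.0225,0.03],"delta_rot":[0,0,0],"jaw":0.0854},{"offset":[0,0,0.04],"delta_rot":[0,0,0],"jaw":0.0854},{"offset":[0,0,0.04],"delta_rot":[0,0,0],"jaw":0.0854},{"offset":[0,0,0.03],"delta_rot":[0,0,0],"jaw":0.0854}]'

```text
clock: 2.95
tool_pos: [0.6555, 0.1582, 0.1085]
tool_rot: [[-0.996, 0.09, -0.003], [0.09, 0.996, -0.0], [0.003, -0.001, -1.0]]
ft_force: [-0.4, -0.2, -0.1]
grip_width: 0.085
```

Request:
drive_tool --steps '[{"offset":[0,0,0.01],"delta_rot":[0,0,0],"jaw":0.0854},{"offset":[0,0,0],"delta_rot":[0,0,0],"jaw":0.0854}]'

```text
clock: 3.15
tool_pos: [0.6558, 0.1572, 0.0993]
tool_rot: [[-0.996, 0.091, -0.004], [0.091, 0.996, -0.001], [0.004, -0.001, -1.0]]
ft_force: [-0.0, 0.5, 0.6]
grip_width: 0.085
```

Run:
```python
from h import *
np.set_printoptions(precision=4,suppress=True)
c=cam('wrist','w3');s=cam('scene','s3')
g=cv2.resize(s['frame'][170:330,170:350],None,fx=4,fy=4,interpolation=cv2.INTER_CUBIC)
cv2.imwrite('pics/s3z.png',g[:,:,::-1])
o=manip.get_obs(); print(o['clock'],o['tool_pos'],o['tool_rot'],o['ft_force'])
```

```text
3.25 [0.6588 0.1573 0.1031] [[-0.9958  0.091   0.0025]
 [ 0.091   0.9959  0.0005]
 [-0.0024  0.0008 -1.    ]] [ 0.2078 -0.564  -0.2993]
```

View pics/w3.png

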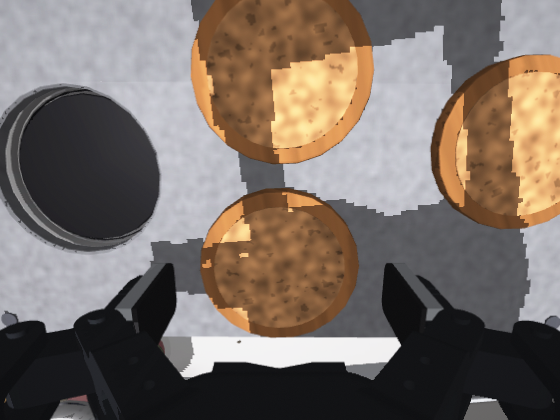

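View pics/s3z.png

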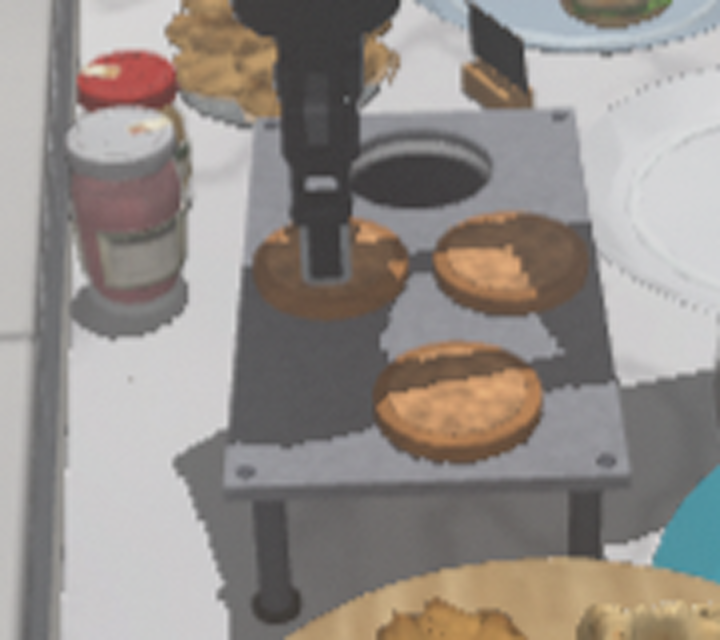

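The wrist view shows coaster 1 centred between the fingers (about 280 px against a finger mid of 279). The readings are noisy, so I'll take several with pause rows.

Request:
drive_tool --steps '[{"offset":[0,0,0],"delta_rot":[0,0,0],"jaw":0.0854},{"offset":[0,0,0],"delta_rot":[0,0,0],"jaw":0.0854}]'

```text
clock: 3.45
tool_pos: [0.6596, 0.1567, 0.1039]
tool_rot: [[-0.996, 0.092, 0.004], [0.092, 0.996, 0.001], [-0.004, 0.001, -1.0]]
ft_force: [0.4, 0.0, -0.6]
grip_width: 0.0854
```

Run:
```python
from h import *
from meas import circ
np.set_printoptions(precision=4,suppress=True)
for i in range(3):
  c=cam('wrist'); 
  o=manip.get_obs(); print(o['clock'],o['tool_pos'],o['joint_pos'],o['dq'],o['ft_force'])
  h=cv2.cvtColor(c['frame'],cv2.COLOR_RGB2HSV)
  print(-np.array(c['R']).T@c['t'],circ(c,cv2.inRange(h,(5,90,40),(22,255,255)),0.095,.025,.043))
```

```text
3.5 [0.6593 0.1565 0.1035] [ 0.1964  0.3658  1.7173 -0.      1.0551 -1.2824] [-0.0042  0.0074  0.0094 -0.0019  0.0004 -0.0018] [-0.4487  0.266   0.2604]
[0.5942 0.1619 0.2453] [[0.6573 0.1567 0.0362]
 [0.6124 0.257  0.0334]
 [0.5777 0.1649 0.0339]]
3.55 [0.659  0.1564 0.103 ] [ 0.1963  0.3662  1.7177  0.      1.055  -1.2825] [0.0013 0.0072 0.0085 0.0007 0.0006 0.0007] [ 0.0499  0.1136 -0.0021]
[0.594  0.1618 0.2449] [[0.6573 0.1567 0.0362]
 [0.6125 0.2569 0.0333]
 [0.5776 0.1649 0.034 ]]
3.6 [0.6587 0.1563 0.1026] [ 0.1962  0.3665  1.7182 -0.      1.055  -1.2825] [-0.0009  0.0085  0.0095  0.0005  0.0019 -0.0038] [ 0.4515  0.6429 -0.3053]
[0.5938 0.1617 0.2445] [[0.6573 0.1567 0.0362]
 [0.6124 0.2567 0.0332]
 [0.5776 0.1649 0.034 ]]
```

The readings show slow settling rather than noise, and the alignment is good. Descending beside coaster 1.

Request:
drive_tool --steps '[{"offset":[0,0,0.008],"delta_rot":[0,0,0],"jaw":0.0854},{"offset":[0,0,0.008],"delta_rot":[0,0,0],"jaw":0.0854},{"offset":[0,0,0.006],"delta_rot":[0,0,0],"jaw":0.0854},{"offset":[0,0,0],"delta_rot":[0,0,0],"jaw":0.0854},{"offset":[0,0,0],"delta_rot":[0,0,0],"jaw":0.0854}]'

```text
clock: 4.1
tool_pos: [0.6575, 0.1562, 0.0785]
tool_rot: [[-0.996, 0.092, -0.001], [0.092, 0.996, -0.0], [0.001, -0.0, -1.0]]
ft_force: [-0.1, -0.0, -0.0]
grip_width: 0.0853
```

Request:
drive_tool --steps '[{"offset":[0,0,0],"delta_rot":[0,0,0],"jaw":0.08},{"offset":[0,0,0],"delta_rot":[0,0,0],"jaw":0.076},{"offset":[0,0,0],"delta_rot":[0,0,0],"jaw":0.073},{"offset":[0,0,0],"delta_rot":[0,0,0],"jaw":0.072}]'

```text
clock: 4.5
tool_pos: [0.6585, 0.1565, 0.0802]
tool_rot: [[-0.996, 0.092, 0.001], [0.092, 0.996, 0.0], [-0.001, 0.0, -1.0]]
ft_force: [-0.7, -1.1, 3.0]
grip_width: 0.0729
```

Run:
```python
from h import *
np.set_printoptions(precision=4,suppress=True)
c=cam('wrist','w4');s=cam('scene','s4')
g=cv2.resize(s['frame'][170:330,170:350],None,fx=4,fy=4,interpolation=cv2.INTER_CUBIC)
cv2.imwrite('pics/s4z.png',g[:,:,::-1])
o=manip.get_obs(); print(o['clock'],o['tool_pos'],o['tool_rot'],o['ft_force'],o['grip_width'])
```

```text
4.6 [0.6585 0.1564 0.0801] [[-0.9958  0.0917  0.0012]
 [ 0.0917  0.9958  0.0002]
 [-0.0012  0.0004 -1.    ]] [-0.6349  0.5403  3.5816] 0.07278777616220992
```

View pics/w4.png

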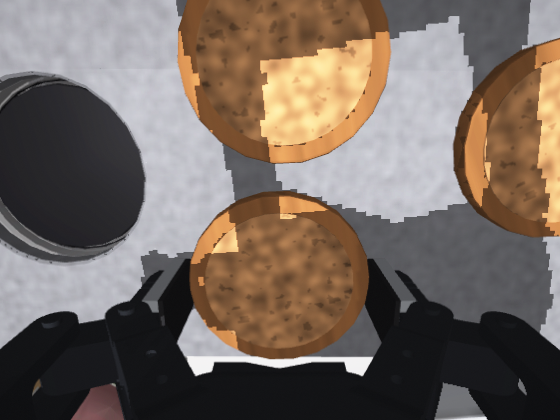

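View pics/s4z.png

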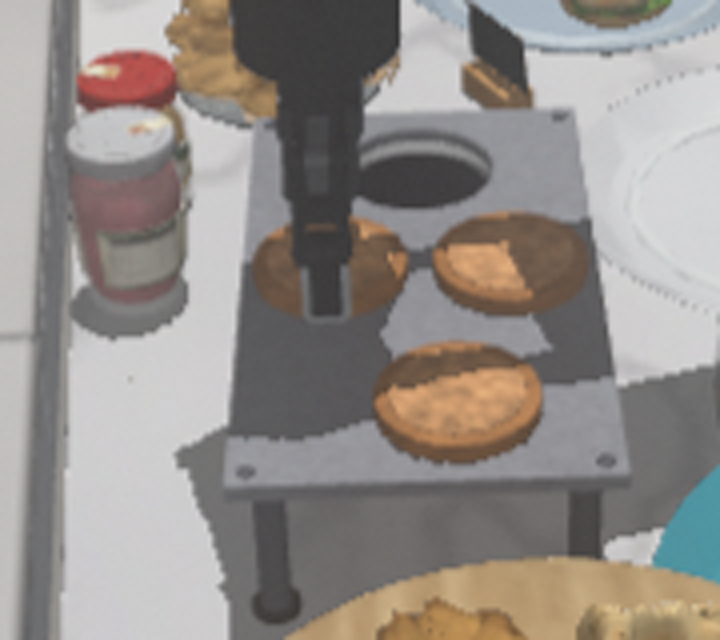

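Coaster 1 is gripped at 73 mm and still on the deck, with fingertips lightly touching. I'll ease up 1 mm and slide it around coaster 2 toward the mouth, stopping short to check.

Request:
drive_tool --steps '[{"offset":[0,0,-0.001],"delta_rot":[0,0,0],"jaw":0.072},{"offset":[0.002,-0.01,0],"delta_rot":[0,0,0],"jaw":0.072},{"offset":[0.002,-0.015,0],"delta_rot":[0,0,0],"jaw":0.072},{"offset":[0.003,-0.015,0],"delta_rot":[0,0,0],"jaw":0.072},{"offset":[0.003,-0.012,0],"delta_rot":[0,0,0],"jaw":0.072}]'

```text
clock: 5.1
tool_pos: [0.6427, 0.1036, 0.0802]
tool_rot: [[-0.996, 0.093, -0.0], [0.093, 0.996, -0.0], [0.0, -0.0, -1.0]]
ft_force: [-0.4, 1.1, 1.3]
grip_width: 0.0729
```

Request:
drive_tool --steps '[{"offset":[0.008,-0.01,0],"delta_rot":[0,0,0],"jaw":0.072},{"offset":[0.01,-0.01,0],"delta_rot":[0,0,0],"jaw":0.072},{"offset":[0.008,-0.01,0],"delta_rot":[0,0,0],"jaw":0.072},{"offset":[0.004,-0.005,0],"delta_rot":[0,0,0],"jaw":0.072},{"offset":[0,0,0],"delta_rot":[0,0,0],"jaw":0.072}]'

```text
clock: 5.6
tool_pos: [0.6091, 0.0726, 0.0802]
tool_rot: [[-0.996, 0.092, -0.001], [0.092, 0.996, -0.0], [0.001, -0.0, -1.0]]
ft_force: [-0.3, 1.1, 0.0]
grip_width: 0.0728
```

Request:
drive_tool --steps '[{"offset":[0,0,0],"delta_rot":[0,0,0],"jaw":0.072},{"offset":[0,0,0],"delta_rot":[0,0,0],"jaw":0.072},{"offset":[0,0,0],"delta_rot":[0,0,0],"jaw":0.072}]'

```text
clock: 5.9
tool_pos: [0.6104, 0.0737, 0.0802]
tool_rot: [[-0.996, 0.091, -0.0], [0.091, 0.996, -0.0], [0.0, -0.0, -1.0]]
ft_force: [-0.1, -0.8, 0.5]
grip_width: 0.0727
```

Run:
```python
from h import *
from meas import circ
np.set_printoptions(precision=4,suppress=True)
c=cam('wrist','w5');s=cam('top','t5')
g=cv2.resize(s['frame'][140:265,140:320],None,fx=4,fy=4,interpolation=cv2.INTER_CUBIC)
cv2.imwrite('pics/t5z.png',g[:,:,::-1])
s=cam('scene','s5')
g=cv2.resize(s['frame'][170:330,170:350],None,fx=4,fy=4,interpolation=cv2.INTER_CUBIC)
cv2.imwrite('pics/s5z.png',g[:,:,::-1])
o=manip.get_obs(); print(o['clock'],o['tool_pos'],o['tool_rot'],o['ft_force'],o['grip_width'])
print(proj(c,[(0.6058,.0681,.085)]))
```

```text
6.05 [0.6104 0.0737 0.0802] [[-0.9958  0.0913  0.0001]
 [ 0.0913  0.9958  0.0001]
 [-0.0001  0.0001 -1.    ]] [-0.4108  0.0485  0.2422] 0.0726495430596474
[[266.0205 264.3901]]
```

View pics/w5.png

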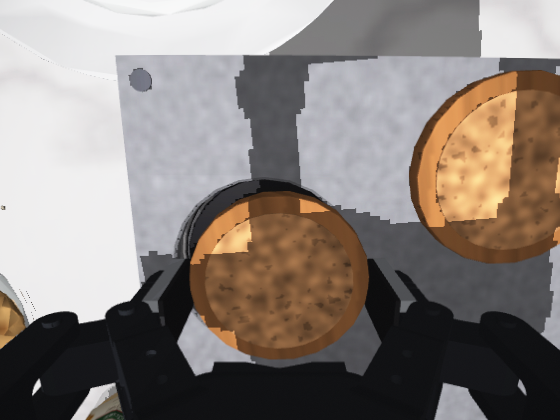

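View pics/s5z.png

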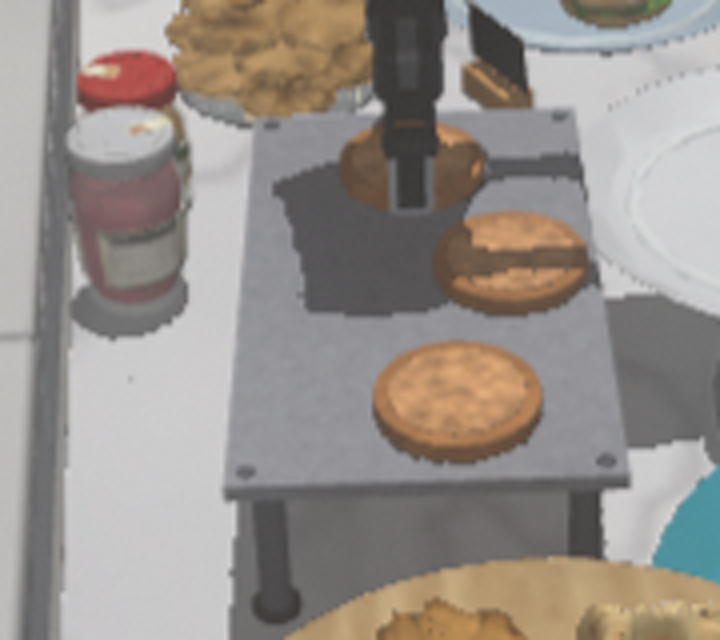

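The coaster is gripped flat, overlapping the mouth, with its rim showing at the upper left. I'll compute the remaining offset.

Run:
```python
from h import *
np.set_printoptions(precision=4,suppress=True)
c=cam('wrist','w6'); h=cv2.cvtColor(c['frame'],cv2.COLOR_RGB2HSV)
m=cv2.inRange(h,(5,90,40),(22,255,255)); m=cv2.morphologyEx(m,cv2.MORPH_CLOSE,np.ones((7,7)))
k=[k for k in cv2.findContours(m,0,1)[0] if cv2.pointPolygonTest(k,(279,276),False)>0][0].reshape(-1,2)
sel=k[(k[:,1]<250)&(k[:,0]>200)&(k[:,0]<358)]
P=ray(c,sel,.095)[:,:2]
# centre with known radius .037
from scipy.optimize import least_squares
r=least_squares(lambda q:np.hypot(*(P-q).T)-.037,[.61,.074]); print('coaster',r.x,np.abs(r.fun).max(),ray(c,[(279,276)],.095))
g=cv2.resize(c['frame'][165:290,160:380],None,fx=3.6,fy=3.6,interpolation=cv2.INTER_CUBIC)
cv2.imwrite('pics/w6z.png',g[:,:,::-1])
o=manip.get_obs(); print(o['tool_pos'])
a=np.linspace(0,2*np.pi,12,endpoint=False)
print(proj(c,np.c_[.6058+.0385*np.cos(a),.0681+.0385*np.sin(a),.085+0*a]).round(1).tolist())
```

```text
coaster [0.6096 0.0731] 0.0011761261981845655 [[0.6069 0.0735 0.095 ]]
[0.6104 0.0737 0.0802]
[[274.5, 341.8], [315.9, 328.7], [345.9, 298.2], [356.2, 256.7], [342.2, 214.4], [305.5, 183.7], [256.3, 175.4], [210.3, 192.3], [181.5, 228.4], [177.1, 271.9], [195.8, 310.5], [231.3, 335.4]]
```

View pics/w6z.png

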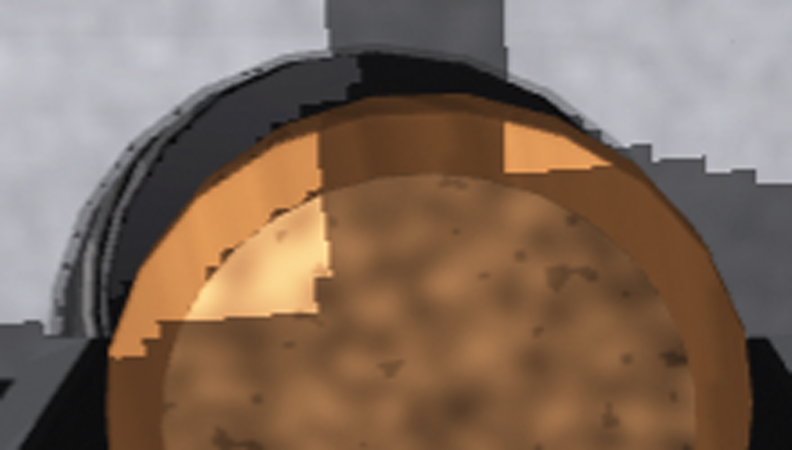

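Request:
drive_tool --steps '[{"offset":[0.0022,-0.0032,0],"delta_rot":[0,0,0],"jaw":0.072},{"offset":[0.0021,-0.0031,0],"delta_rot":[0,0,0],"jaw":0.072},{"offset":[0,0,0],"delta_rot":[0,0,0],"jaw":0.072},{"offset":[0,0,0],"delta_rot":[0,0,0],"jaw":0.072}]'

```text
clock: 6.5
tool_pos: [0.6051, 0.0673, 0.0802]
tool_rot: [[-0.996, 0.092, -0.0], [0.092, 0.996, 0.0], [0.0, 0.0, -1.0]]
ft_force: [-0.2, 0.1, -0.5]
grip_width: 0.0726
```

Run:
```python
from h import *
np.set_printoptions(precision=4,suppress=True)
c=cam('wrist','w7')
g=cv2.resize(c['frame'][165:370,160:400],None,fx=2.9,fy=2.9,interpolation=cv2.INTER_CUBIC)
cv2.imwrite('pics/w7z.png',g[:,:,::-1])
o=manip.get_obs(); print(o['tool_pos'],o['ft_force'],o['grip_width'])
```

```text
[0.6052 0.0673 0.0803] [ 0.6486 -0.0017  0.4419] 0.07246585222770341
```

View pics/w7z.png

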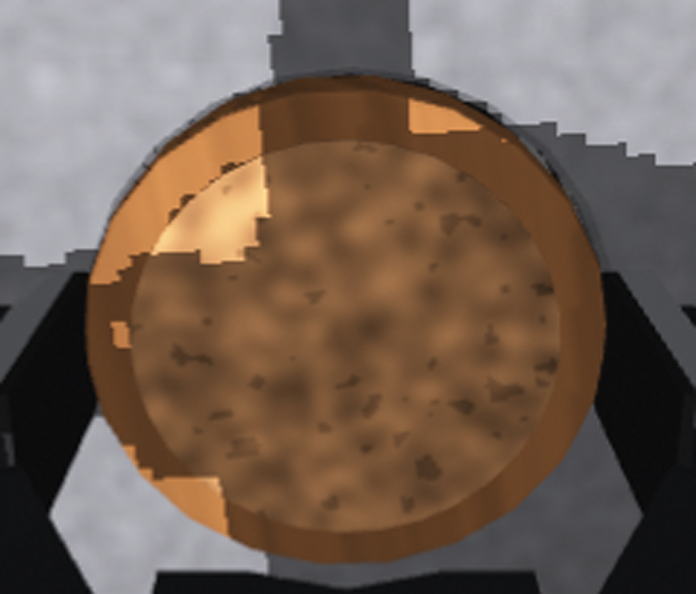

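The coaster is seated concentrically over the mouth, with an even thin rim on the upper left and right. Releasing.

Request:
drive_tool --steps '[{"offset":[0,0,0],"delta_rot":[0,0,0],"jaw":0.076},{"offset":[0,0,0],"delta_rot":[0,0,0],"jaw":0.08},{"offset":[0,0,0],"delta_rot":[0,0,0],"jaw":0.083}]'

```text
clock: 6.85
tool_pos: [0.6054, 0.0675, 0.0804]
tool_rot: [[-0.996, 0.092, 0.0], [0.092, 0.996, 0.0], [-0.0, 0.0, -1.0]]
ft_force: [-0.3, -0.1, 0.5]
grip_width: 0.083
```

Run:
```python
from h import *
np.set_printoptions(precision=4,suppress=True)
c=cam('wrist','w8')
s=cam('scene','s8')
g=cv2.resize(s['frame'][170:330,170:350],None,fx=4,fy=4,interpolation=cv2.INTER_CUBIC)
cv2.imwrite('pics/s8z.png',g[:,:,::-1])
o=manip.get_obs(); print(o['clock'],o['tool_pos'],o['ft_force'],o['grip_width'])
```

```text
6.95 [0.6054 0.0675 0.0804] [0.0656 0.613  0.869 ] 0.08296626488509523
```

View pics/w8.png

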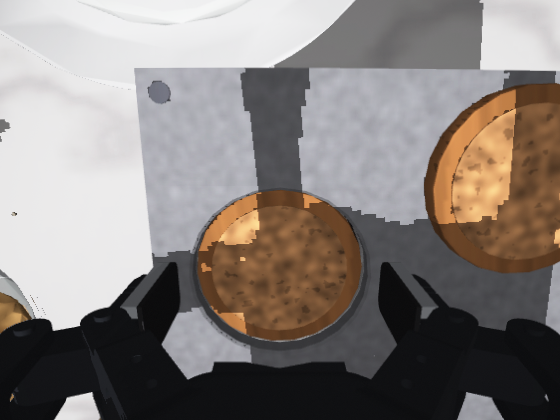

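View pics/s8z.png

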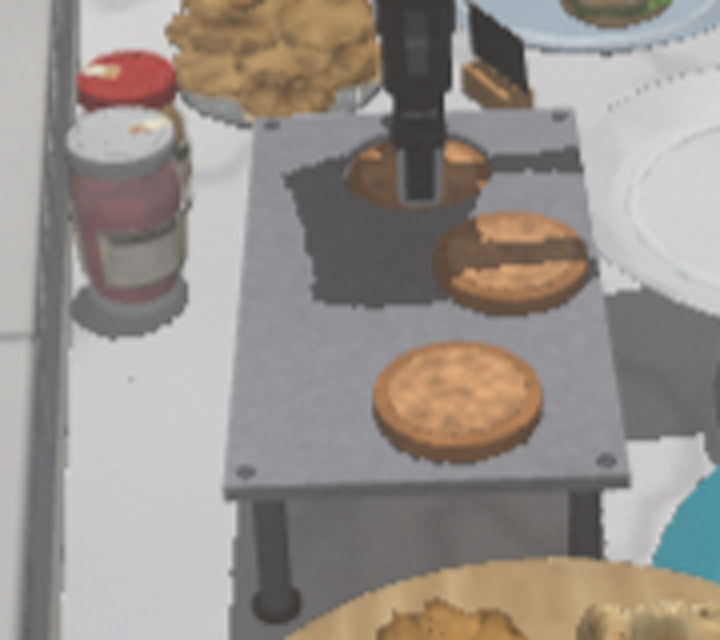

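The coaster dropped into the mouth, with its top about flush or slightly below the deck. Lifting and closing the fingers to press.

Request:
drive_tool --steps '[{"offset":[0,0,-0.02],"delta_rot":[0,0,0],"jaw":0.083},{"offset":[0,0,-0.025],"delta_rot":[0,0,0],"jaw":0.04},{"offset":[0,0,0],"delta_rot":[0,0,0],"jaw":0.0},{"offset":[0,0,0],"delta_rot":[0,0,0],"jaw":0.0},{"offset":[0,0,0],"delta_rot":[0,0,0],"jaw":0.0}]'

```text
clock: 7.45
tool_pos: [0.6045, 0.0674, 0.1242]
tool_rot: [[-0.996, 0.092, -0.002], [0.092, 0.996, -0.0], [0.002, -0.0, -1.0]]
ft_force: [-0.4, -0.3, -0.5]
grip_width: 0.0251
```

Request:
drive_tool --steps '[{"offset":[0,0,0],"delta_rot":[0,0,0],"jaw":0.0},{"offset":[0,0,0],"delta_rot":[0,0,0],"jaw":0.0},{"offset":[0,0,0],"delta_rot":[0,0,0],"jaw":0.0}]'

```text
clock: 7.75
tool_pos: [0.6048, 0.0675, 0.1245]
tool_rot: [[-0.996, 0.092, -0.001], [0.092, 0.996, -0.0], [0.001, -0.0, -1.0]]
ft_force: [0.6, 0.6, -0.0]
grip_width: -0.0
```

Run:
```python
from h import *
np.set_printoptions(precision=4,suppress=True)
c=cam('wrist','w9')
o=manip.get_obs(); print(o['clock'],o['tool_pos'],o['ft_force'],o['grip_width'])
```

```text
7.8 [0.605  0.0675 0.1247] [ 0.1168 -0.6409 -0.2564] 1.6740971239865204e-05
```

View pics/w9.png

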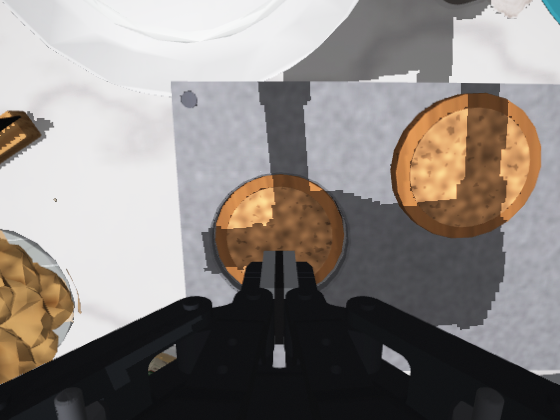

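The coaster lies flat in the mouth and the fingers are shut above its centre. Pressing slowly.

Request:
drive_tool --steps '[{"offset":[0,0,0.01],"delta_rot":[0,0,0],"jaw":0.0},{"offset":[0,0,0.01],"delta_rot":[0,0,0],"jaw":0.0},{"offset":[0,0,0.008],"delta_rot":[0,0,0],"jaw":0.0},{"offset":[0,0,0.004],"delta_rot":[0,0,0],"jaw":0.0},{"offset":[0,0,0.003],"delta_rot":[0,0,0],"jaw":0.0}]'

```text
clock: 8.3
tool_pos: [0.6048, 0.0674, 0.0892]
tool_rot: [[-0.996, 0.092, -0.001], [0.092, 0.996, -0.0], [0.001, -0.0, -1.0]]
ft_force: [-0.9, -0.8, 0.8]
grip_width: -0.0003
```

Request:
drive_tool --steps '[{"offset":[0,0,0.003],"delta_rot":[0,0,0],"jaw":0.0},{"offset":[0,0,0.002],"delta_rot":[0,0,0],"jaw":0.0}]'

```text
clock: 8.5
tool_pos: [0.6055, 0.0675, 0.0852]
tool_rot: [[-0.996, 0.092, 0.0], [0.092, 0.996, 0.0], [-0.0, 0.0, -1.0]]
ft_force: [0.1, 0.2, 0.2]
grip_width: 0.0001
```

Request:
drive_tool --steps '[{"offset":[0,0,0.002],"delta_rot":[0,0,0],"jaw":0.0},{"offset":[0,0,0.002],"delta_rot":[0,0,0],"jaw":0.0}]'

```text
clock: 8.7
tool_pos: [0.6056, 0.0675, 0.0814]
tool_rot: [[-0.996, 0.092, 0.001], [0.092, 0.996, 0.0], [-0.001, 0.0, -1.0]]
ft_force: [0.3, -0.1, -0.8]
grip_width: -0.0001
```

Request:
drive_tool --steps '[{"offset":[0,0,0.002],"delta_rot":[0,0,0],"jaw":0.0},{"offset":[0,0,0.002],"delta_rot":[0,0,0],"jaw":0.0}]'

```text
clock: 8.9
tool_pos: [0.6057, 0.0675, 0.0782]
tool_rot: [[-0.996, 0.092, 0.001], [0.092, 0.996, 0.0], [-0.001, 0.0, -1.0]]
ft_force: [-2.7, -0.0, 4.6]
grip_width: -0.0
```

Request:
drive_tool --steps '[{"offset":[0,0,0.002],"delta_rot":[0,0,0],"jaw":0.0},{"offset":[0,0,0.002],"delta_rot":[0,0,0],"jaw":0.0}]'

```text
clock: 9.1
tool_pos: [0.6056, 0.0675, 0.0742]
tool_rot: [[-0.996, 0.092, 0.001], [0.092, 0.996, 0.0], [-0.001, 0.0, -1.0]]
ft_force: [-2.2, 0.3, 5.3]
grip_width: 0.0002
```

Request:
drive_tool --steps '[{"offset":[0,0,0.002],"delta_rot":[0,0,0],"jaw":0.0},{"offset":[0,0,0.002],"delta_rot":[0,0,0],"jaw":0.0}]'

```text
clock: 9.3
tool_pos: [0.6056, 0.0675, 0.0703]
tool_rot: [[-0.996, 0.092, 0.001], [0.092, 0.996, 0.0], [-0.001, 0.0, -1.0]]
ft_force: [-1.7, 0.1, 4.8]
grip_width: -0.0003
```

Request:
drive_tool --steps '[{"offset":[0,0,0.002],"delta_rot":[0,0,0],"jaw":0.0},{"offset":[0,0,0.002],"delta_rot":[0,0,0],"jaw":0.0}]'

```text
clock: 9.5
tool_pos: [0.6056, 0.0675, 0.0662]
tool_rot: [[-0.996, 0.092, 0.001], [0.092, 0.996, 0.0], [-0.001, 0.0, -1.0]]
ft_force: [-1.8, 0.4, 6.2]
grip_width: -0.0001
```

Request:
drive_tool --steps '[{"offset":[0,0,0.002],"delta_rot":[0,0,0],"jaw":0.0},{"offset":[0,0,0.002],"delta_rot":[0,0,0],"jaw":0.0}]'

```text
clock: 9.7
tool_pos: [0.6056, 0.0675, 0.0622]
tool_rot: [[-0.996, 0.092, 0.001], [0.092, 0.996, 0.0], [-0.001, 0.0, -1.0]]
ft_force: [-2.6, 0.5, 5.6]
grip_width: -0.0
```

Request:
drive_tool --steps '[{"offset":[0,0,0.001],"delta_rot":[0,0,0],"jaw":0.0},{"offset":[0,0,0.001],"delta_rot":[0,0,0],"jaw":0.0}]'

```text
clock: 9.9
tool_pos: [0.6057, 0.0675, 0.0607]
tool_rot: [[-0.996, 0.092, 0.001], [0.092, 0.996, -0.0], [-0.001, 0.0, -1.0]]
ft_force: [-4.9, -0.2, 13.1]
grip_width: -0.0003
```

Request:
drive_tool --steps '[{"offset":[0,0,0.001],"delta_rot":[0,0,0],"jaw":0.0},{"offset":[0,0,0.001],"delta_rot":[0,0,0],"jaw":0.0}]'

```text
clock: 10.1
tool_pos: [0.6059, 0.0675, 0.0606]
tool_rot: [[-0.996, 0.092, 0.001], [0.092, 0.996, -0.0], [-0.001, 0.0, -1.0]]
ft_force: [-8.9, 0.2, 23.8]
grip_width: 0.0002
```

Request:
drive_tool --steps '[{"offset":[0,0,0.001],"delta_rot":[0,0,0],"jaw":0.0},{"offset":[0,0,0.001],"delta_rot":[0,0,0],"jaw":0.0}]'

```text
clock: 10.3
tool_pos: [0.606, 0.0675, 0.0605]
tool_rot: [[-0.996, 0.092, 0.001], [0.092, 0.996, -0.0], [-0.001, 0.0, -1.0]]
ft_force: [-13.9, -1.4, 33.7]
grip_width: -0.0003
```

Request:
drive_tool --steps '[{"offset":[0,0,0.001],"delta_rot":[0,0,0],"jaw":0.0},{"offset":[0,0,0.001],"delta_rot":[0,0,0],"jaw":0.0}]'

```text
clock: 10.5
tool_pos: [0.6061, 0.0676, 0.0604]
tool_rot: [[-0.996, 0.091, 0.001], [0.091, 0.996, -0.0], [-0.001, 0.0, -1.0]]
ft_force: [-18.4, -1.6, 43.5]
grip_width: -0.0
```

The stop is firm at tip z = 0.0606, where the force rose steeply from 6 N while the height stayed still. One coaster's top is about 24 mm below the mouth, so home is about 34 mm deep. Two coasters give about 14 mm, above the 18 mm line, so two are needed. Next is coaster 2.

Request:
drive_tool --steps '[{"offset":[0,0,-0.008],"delta_rot":[0,0,0],"jaw":0.0},{"offset":[0,0,-0.02],"delta_rot":[0,0,0],"jaw":0.0},{"offset":[0,0,-0.03],"delta_rot":[0,0,0],"jaw":0.0},{"offset":[0,0,-0.02],"delta_rot":[0,0,0],"jaw":0.0854},{"offset":[0.01,0.024,0],"delta_rot":[0,0,0],"jaw":0.0854}]'

```text
clock: 11.0
tool_pos: [0.6014, 0.0908, 0.1357]
tool_rot: [[-0.996, 0.094, 0.009], [0.094, 0.996, -0.0], [-0.008, 0.001, -1.0]]
ft_force: [0.4, 0.5, -0.0]
grip_width: 0.0283
```

Request:
drive_tool --steps '[{"offset":[0.016,0.035,0],"delta_rot":[0,0,0],"jaw":0.0854},{"offset":[0.015,0.035,0],"delta_rot":[0,0,0],"jaw":0.0854},{"offset":[0,0,0],"delta_rot":[0,0,0],"jaw":0.0854},{"offset":[0,0,0],"delta_rot":[0,0,0],"jaw":0.0854},{"offset":[0,0,0],"delta_rot":[0,0,0],"jaw":0.0854}]'

```text
clock: 11.5
tool_pos: [0.5733, 0.1642, 0.1312]
tool_rot: [[-0.996, 0.092, 0.0], [0.092, 0.996, -0.0], [-0.0, -0.0, -1.0]]
ft_force: [0.4, 0.3, 0.9]
grip_width: 0.0854
```

Run:
```python
from h import *
from meas import circ
np.set_printoptions(precision=4,suppress=True)
c=cam('wrist','w10'); h=cv2.cvtColor(c['frame'],cv2.COLOR_RGB2HSV)
print(circ(c,cv2.inRange(h,(5,90,40),(22,255,255)),0.095,.025,.043), -np.array(c['R']).T@c['t'])
o=manip.get_obs(); print(o['clock'],o['tool_pos'],o['ft_force'],o['grip_width'])
```

```text
[[0.6039 0.268  0.032 ]
 [0.5727 0.1654 0.0362]] [0.5085 0.1696 0.2728]
11.55 [0.5734 0.164  0.1312] [ 0.7015 -0.1795  0.119 ] 0.08534495062004423
```

View pics/w10.png

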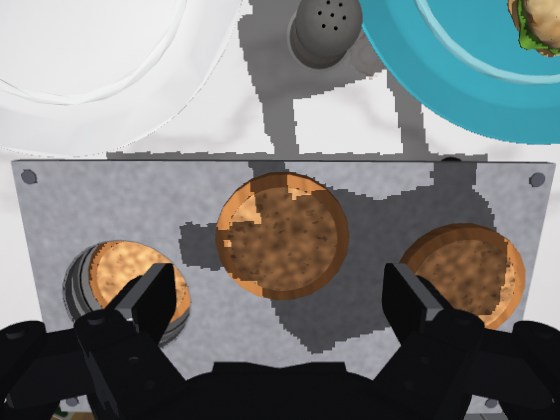

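Coaster 1 is deep in the tube with the black line visible above it. Coaster 2 sits between the fingers at (283,236). Descending.

Request:
drive_tool --steps '[{"offset":[0,0.001,0.01],"delta_rot":[0,0,0],"jaw":0.0854},{"offset":[0,0,0.016],"delta_rot":[0,0,0],"jaw":0.0854},{"offset":[0,0,0.014],"delta_rot":[0,0,0],"jaw":0.0854},{"offset":[0,0,0.008],"delta_rot":[0,0,0],"jaw":0.0854},{"offset":[0,0,0.003],"delta_rot":[0,0,0],"jaw":0.0854}]'

```text
clock: 12.05
tool_pos: [0.5717, 0.1653, 0.0778]
tool_rot: [[-0.996, 0.092, -0.004], [0.092, 0.996, -0.001], [0.004, -0.001, -1.0]]
ft_force: [-0.9, -0.8, -0.4]
grip_width: 0.0855
```

Request:
drive_tool --steps '[{"offset":[0,0,0],"delta_rot":[0,0,0],"jaw":0.0854},{"offset":[0,0,0],"delta_rot":[0,0,0],"jaw":0.0854},{"offset":[0,0,0],"delta_rot":[0,0,0],"jaw":0.0854}]'

```text
clock: 12.35
tool_pos: [0.5738, 0.1661, 0.0811]
tool_rot: [[-0.996, 0.092, 0.001], [0.092, 0.996, 0.0], [-0.001, 0.0, -1.0]]
ft_force: [0.4, -0.3, 0.4]
grip_width: 0.0856
```

Request:
drive_tool --steps '[{"offset":[0,0,0],"delta_rot":[0,0,0],"jaw":0.08},{"offset":[0,0,0],"delta_rot":[0,0,0],"jaw":0.076},{"offset":[0,0,0],"delta_rot":[0,0,0],"jaw":0.073},{"offset":[0,0,0],"delta_rot":[0,0,0],"jaw":0.072}]'

```text
clock: 12.75
tool_pos: [0.5735, 0.166, 0.0812]
tool_rot: [[-0.996, 0.092, 0.001], [0.092, 0.996, 0.0], [-0.001, 0.0, -1.0]]
ft_force: [-1.7, -1.0, 5.6]
grip_width: 0.0725
```

Run:
```python
from h import *
np.set_printoptions(precision=4,suppress=True)
c=cam('wrist','w11')
s=cam('scene','s11')
g=cv2.resize(s['frame'][170:330,170:350],None,fx=4,fy=4,interpolation=cv2.INTER_CUBIC)
cv2.imwrite('pics/s11z.png',g[:,:,::-1])
o=manip.get_obs(); print(o['clock'],o['tool_pos'],o['ft_force'],o['grip_width'])
```

```text
12.85 [0.5736 0.1659 0.0812] [-1.5088 -1.0991  6.1292] 0.07221995068447079
```

View pics/w11.png

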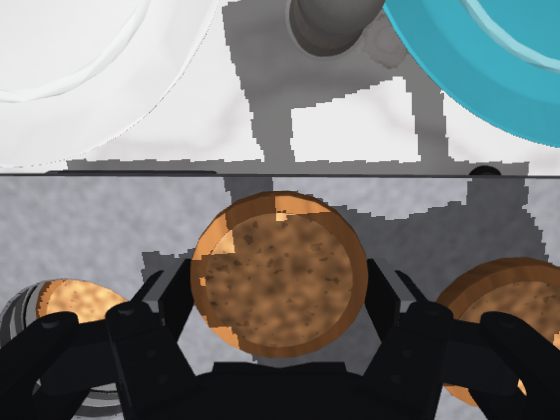

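View pics/s11z.png

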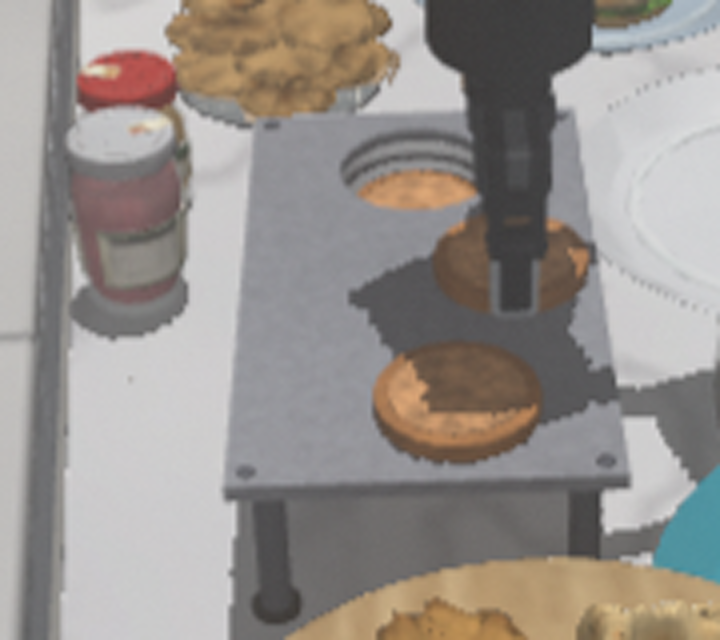

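Coaster 2 is gripped in the same relative place as the first one (191–367 px). Sliding it to the proven release pose.

Request:
drive_tool --steps '[{"offset":[0,0,-0.0016],"delta_rot":[0,0,0],"jaw":0.072},{"offset":[-0.004,-0.01,0],"delta_rot":[0,0,0],"jaw":0.072},{"offset":[-0.007,-0.015,0],"delta_rot":[0,0,0],"jaw":0.072},{"offset":[-0.007,-0.017,0],"delta_rot":[0,0,0],"jaw":0.072},{"offset":[-0.007,-0.017,0],"delta_rot":[0,0,0],"jaw":0.072}]'

```text
clock: 13.35
tool_pos: [0.5929, 0.1029, 0.0815]
tool_rot: [[-0.996, 0.092, -0.0], [0.092, 0.996, -0.001], [0.0, -0.001, -1.0]]
ft_force: [-0.2, 0.6, -0.5]
grip_width: 0.0724
```

Request:
drive_tool --steps '[{"offset":[-0.006,-0.015,0],"delta_rot":[0,0,0],"jaw":0.072},{"offset":[-0.005,-0.011,0],"delta_rot":[0,0,0],"jaw":0.072},{"offset":[-0.003,-0.006,0],"delta_rot":[0,0,0],"jaw":0.072},{"offset":[0,0,0],"delta_rot":[0,0,0],"jaw":0.072},{"offset":[0,0,0],"delta_rot":[0,0,0],"jaw":0.072}]'

```text
clock: 13.85
tool_pos: [0.6036, 0.0717, 0.0818]
tool_rot: [[-0.996, 0.092, -0.0], [0.092, 0.996, 0.0], [0.0, 0.0, -1.0]]
ft_force: [0.5, 0.1, 0.3]
grip_width: 0.0727
```

Request:
drive_tool --steps '[{"offset":[0,0,0],"delta_rot":[0,0,0],"jaw":0.072},{"offset":[0,0,0],"delta_rot":[0,0,0],"jaw":0.072},{"offset":[0,0,0],"delta_rot":[0,0,0],"jaw":0.072}]'

```text
clock: 14.15
tool_pos: [0.6036, 0.0722, 0.0819]
tool_rot: [[-0.996, 0.091, 0.0], [0.091, 0.996, 0.0], [0.0, 0.0, -1.0]]
ft_force: [0.1, -0.0, 0.6]
grip_width: 0.0727
```

Run:
```python
from h import *
np.set_printoptions(precision=4,suppress=True)
c=cam('wrist','w12')
g=cv2.resize(c['frame'][165:370,160:400],None,fx=2.9,fy=2.9,interpolation=cv2.INTER_CUBIC)
cv2.imwrite('pics/w12z.png',g[:,:,::-1])
o=manip.get_obs(); print(o['clock'],o['tool_pos'],o['ft_force'],o['grip_width'])
```

```text
14.2 [0.6036 0.0721 0.0819] [ 0.6759 -0.1363 -0.2465] 0.07253468823956666
```

View pics/w12z.png

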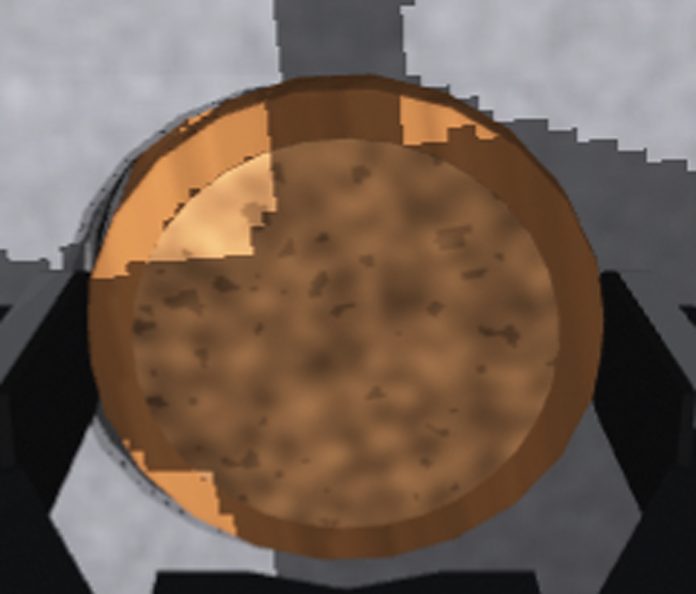

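It is 5 mm short in y, with rim showing on the left. Finishing the move.

Request:
drive_tool --steps '[{"offset":[-0.001,-0.0024,0],"delta_rot":[0,0,0],"jaw":0.072},{"offset":[-0.001,-0.0023,0.0008],"delta_rot":[0,0,0],"jaw":0.072},{"offset":[0,0,0],"delta_rot":[0,0,0],"jaw":0.072},{"offset":[0,0,0],"delta_rot":[0,0,0],"jaw":0.072}]'

```text
clock: 14.6
tool_pos: [0.6054, 0.0666, 0.0811]
tool_rot: [[-0.996, 0.092, 0.0], [0.092, 0.996, -0.0], [-0.0, -0.0, -1.0]]
ft_force: [-0.0, -0.9, -0.2]
grip_width: 0.0726
```

Run:
```python
from h import *
np.set_printoptions(precision=4,suppress=True)
c=cam('wrist','w13')
g=cv2.resize(c['frame'][165:370,160:400],None,fx=2.9,fy=2.9,interpolation=cv2.INTER_CUBIC)
cv2.imwrite('pics/w13z.png',g[:,:,::-1])
o=manip.get_obs(); print(o['clock'],o['tool_pos'],o['ft_force'],o['grip_width'])
```

```text
14.65 [0.6054 0.0666 0.0811] [-0.5084  0.0702  0.3629] 0.07259434657107956
```

View pics/w13z.png

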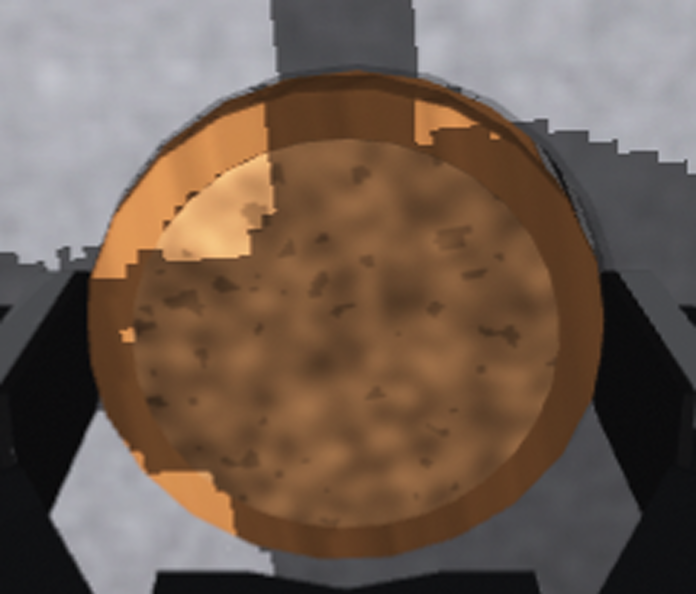

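It is now slightly past in y (0.7 mm beyond the proven pose). I'll correct that and release.

Request:
drive_tool --steps '[{"offset":[0.0001,0.0008,0.0005],"delta_rot":[0,0,0],"jaw":0.072},{"offset":[0,0,0],"delta_rot":[0,0,0],"jaw":0.072},{"offset":[0,0,0],"delta_rot":[0,0,0],"jaw":0.072}]'

```text
clock: 14.95
tool_pos: [0.6053, 0.0676, 0.0807]
tool_rot: [[-0.996, 0.092, 0.0], [0.092, 0.996, -0.0], [-0.0, -0.0, -1.0]]
ft_force: [0.2, -0.4, 0.8]
grip_width: 0.0724
```

Request:
drive_tool --steps '[{"offset":[0,0,0],"delta_rot":[0,0,0],"jaw":0.076},{"offset":[0,0,0],"delta_rot":[0,0,0],"jaw":0.08},{"offset":[0,0,0],"delta_rot":[0,0,0],"jaw":0.083}]'

```text
clock: 15.25
tool_pos: [0.6051, 0.0677, 0.0805]
tool_rot: [[-0.996, 0.092, -0.0], [0.092, 0.996, 0.0], [0.0, 0.0, -1.0]]
ft_force: [0.4, -0.0, 0.1]
grip_width: 0.0833
```

Run:
```python
from h import *
np.set_printoptions(precision=4,suppress=True)
c=cam('wrist','w14')
s=cam('scene','s14')
g=cv2.resize(s['frame'][170:330,170:350],None,fx=4,fy=4,interpolation=cv2.INTER_CUBIC)
cv2.imwrite('pics/s14z.png',g[:,:,::-1])
o=manip.get_obs(); print(o['clock'],o['tool_pos'],o['ft_force'],o['grip_width'])
```

```text
15.35 [0.6052 0.0676 0.0805] [ 0.4776 -0.11    0.2481] 0.08293376013153775
```

View pics/w14.png

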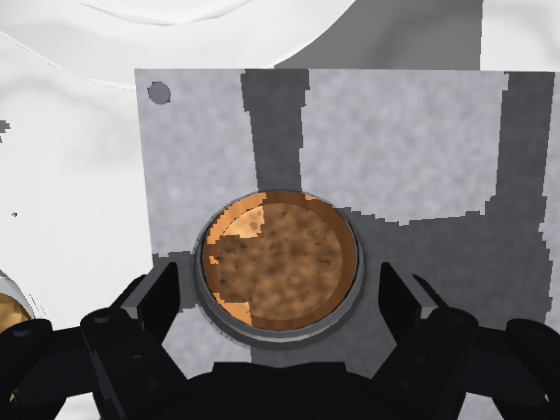

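View pics/s14z.png

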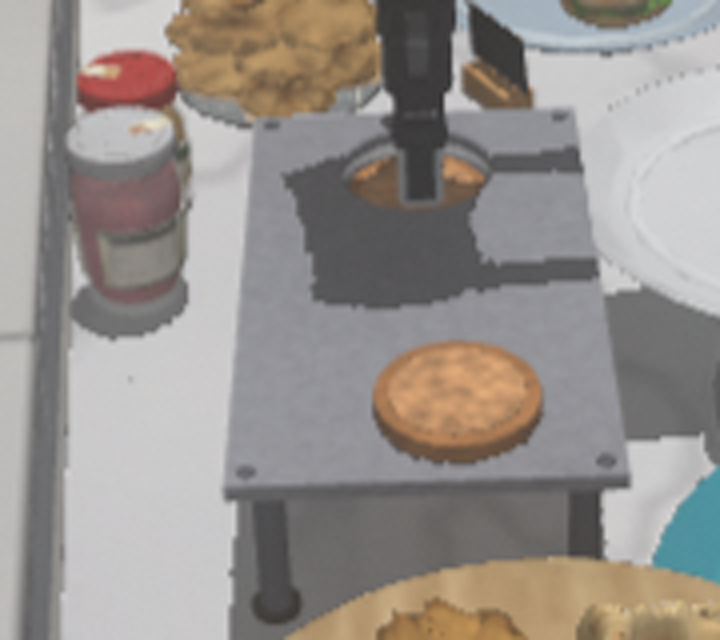

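Coaster 2 is in the tube. I'll press it down to make sure it is seated and the floor is home.

Request:
drive_tool --steps '[{"offset":[0,0,-0.02],"delta_rot":[0,0,0],"jaw":0.083},{"offset":[0,0,-0.025],"delta_rot":[0,0,0],"jaw":0.04},{"offset":[0,0,0],"delta_rot":[0,0,0],"jaw":0.0},{"offset":[0,0,0],"delta_rot":[0,0,0],"jaw":0.0},{"offset":[0,0,0],"delta_rot":[0,0,0],"jaw":0.0}]'

```text
clock: 15.85
tool_pos: [0.6043, 0.0675, 0.1244]
tool_rot: [[-0.996, 0.092, -0.002], [0.092, 0.996, -0.0], [0.002, -0.0, -1.0]]
ft_force: [-0.1, -0.0, -0.4]
grip_width: 0.0252
```

Request:
drive_tool --steps '[{"offset":[0,0,0],"delta_rot":[0,0,0],"jaw":0.0},{"offset":[0,0,0],"delta_rot":[0,0,0],"jaw":0.0},{"offset":[0,0,0.01],"delta_rot":[0,0,0],"jaw":0.0},{"offset":[0,0,0.01],"delta_rot":[0,0,0],"jaw":0.0},{"offset":[0,0,0.008],"delta_rot":[0,0,0],"jaw":0.0}]'

```text
clock: 16.35
tool_pos: [0.6044, 0.0675, 0.0958]
tool_rot: [[-0.996, 0.092, -0.002], [0.092, 0.996, -0.0], [0.002, -0.0, -1.0]]
ft_force: [-0.0, -0.4, 0.8]
grip_width: 0.0001
```

Request:
drive_tool --steps '[{"offset":[0,0,0.006],"delta_rot":[0,0,0],"jaw":0.0},{"offset":[0,0,0.004],"delta_rot":[0,0,0],"jaw":0.0},{"offset":[0,0,0.003],"delta_rot":[0,0,0],"jaw":0.0},{"offset":[0,0,0.003],"delta_rot":[0,0,0],"jaw":0.0}]'

```text
clock: 16.75
tool_pos: [0.6055, 0.0676, 0.0815]
tool_rot: [[-0.996, 0.092, 0.0], [0.092, 0.996, 0.0], [-0.0, 0.0, -1.0]]
ft_force: [0.2, 0.0, 0.6]
grip_width: 0.0002
```

Request:
drive_tool --steps '[{"offset":[0,0,0.002],"delta_rot":[0,0,0],"jaw":0.0},{"offset":[0,0,0.002],"delta_rot":[0,0,0],"jaw":0.0}]'

```text
clock: 16.95
tool_pos: [0.6055, 0.0676, 0.0777]
tool_rot: [[-0.996, 0.092, 0.001], [0.092, 0.996, 0.0], [-0.001, 0.0, -1.0]]
ft_force: [-0.1, -0.1, -0.5]
grip_width: 0.0001
```

Request:
drive_tool --steps '[{"offset":[0,0,0.001],"delta_rot":[0,0,0],"jaw":0.0},{"offset":[0,0,0.001],"delta_rot":[0,0,0],"jaw":0.0}]'

```text
clock: 17.15
tool_pos: [0.6053, 0.0676, 0.0757]
tool_rot: [[-0.996, 0.092, 0.0], [0.092, 0.996, -0.0], [-0.0, 0.0, -1.0]]
ft_force: [0.8, -0.2, -1.0]
grip_width: -0.0002
```

Request:
drive_tool --steps '[{"offset":[0,0,0.002],"delta_rot":[0,0,0],"jaw":0.0},{"offset":[0,0,0.001],"delta_rot":[0,0,0],"jaw":0.0}]'

```text
clock: 17.35
tool_pos: [0.6052, 0.0676, 0.0725]
tool_rot: [[-0.996, 0.092, -0.0], [0.092, 0.996, -0.0], [0.0, -0.0, -1.0]]
ft_force: [-0.1, 0.1, 0.7]
grip_width: 0.0
```

Request:
drive_tool --steps '[{"offset":[0,0,0.001],"delta_rot":[0,0,0],"jaw":0.0},{"offset":[0,0,0.001],"delta_rot":[0,0,0],"jaw":0.0}]'

```text
clock: 17.55
tool_pos: [0.6053, 0.0676, 0.0708]
tool_rot: [[-0.996, 0.092, 0.0], [0.092, 0.996, 0.0], [-0.0, 0.0, -1.0]]
ft_force: [-1.3, 0.8, 5.4]
grip_width: 0.0003
```

Request:
drive_tool --steps '[{"offset":[0,0,0.001],"delta_rot":[0,0,0],"jaw":0.0},{"offset":[0,0,0.001],"delta_rot":[0,0,0],"jaw":0.0}]'

```text
clock: 17.75
tool_pos: [0.6055, 0.0676, 0.0707]
tool_rot: [[-0.996, 0.092, 0.0], [0.092, 0.996, -0.0], [-0.0, 0.0, -1.0]]
ft_force: [-6.7, -0.4, 16.5]
grip_width: -0.0001
```

The stack is firm at z = 0.0707, exactly 10 mm above the first stop. Retreating to look.

Request:
drive_tool --steps '[{"offset":[0,0,-0.005],"delta_rot":[0,0,0],"jaw":0.0},{"offset":[0,0,-0.02],"delta_rot":[0,0,0],"jaw":0.0},{"offset":[0,0,-0.04],"delta_rot":[0,0,0],"jaw":0.0},{"offset":[0,0,-0.04],"delta_rot":[0,0,0],"jaw":0.0},{"offset":[0,0,-0.03],"delta_rot":[0,0,0],"jaw":0.0}]'

```text
clock: 18.25
tool_pos: [0.6061, 0.0676, 0.2063]
tool_rot: [[-0.996, 0.092, 0.003], [0.092, 0.996, 0.0], [-0.003, 0.0, -1.0]]
ft_force: [-0.3, 0.9, -0.1]
grip_width: -0.0001
```

Request:
drive_tool --steps '[{"offset":[0.04,0,0],"delta_rot":[0,0,0],"jaw":0.0},{"offset":[0.04,0,0],"delta_rot":[0,0,0],"jaw":0.0},{"offset":[0.02,0,0],"delta_rot":[0,0,0],"jaw":0.0},{"offset":[0,0,0],"delta_rot":[0,0,0],"jaw":0.0},{"offset":[0,0,0],"delta_rot":[0,0,0],"jaw":0.0}]'

```text
clock: 18.75
tool_pos: [0.5061, 0.0768, 0.204]
tool_rot: [[-0.996, 0.091, 0.002], [0.091, 0.996, 0.0], [-0.002, 0.0, -1.0]]
ft_force: [-0.4, -1.1, 0.4]
grip_width: 0.0001
```

Run:
```python
from h import *
np.set_printoptions(precision=4,suppress=True)
s=cam('scene','s15')
g=cv2.resize(s['frame'][170:330,170:350],None,fx=4,fy=4,interpolation=cv2.INTER_CUBIC)
cv2.imwrite('pics/s15z.png',g[:,:,::-1])
t=cam('top','t15')
# tops vs line: near-side visibility: project back-wall ring points at line and stack-top depths
m=np.array([.6062,.0678]); f=np.array([-.0917,-.9958])*.0385
print(proj(s,[(*(m+f),.085-d) for d in (0,14.3e-3,18e-3,24.3e-3)]), )
print((proj(s,[(*(m+f),.085-d) for d in (0,14.3e-3,18e-3)])-[170,170])*4)
o=manip.get_obs(); print(o['clock'],o['tool_pos'],o['ft_force'])
```

```text
[[272.3885 200.8685]
 [272.555  206.6379]
 [272.5977 208.1183]
 [272.6701 210.6272]]
[[409.5539 123.4741]
 [410.2198 146.5517]
 [410.3907 152.4731]]
18.85 [0.5068 0.0767 0.2039] [-0.0002 -0.0132  0.0627]
```

View pics/s15z.png

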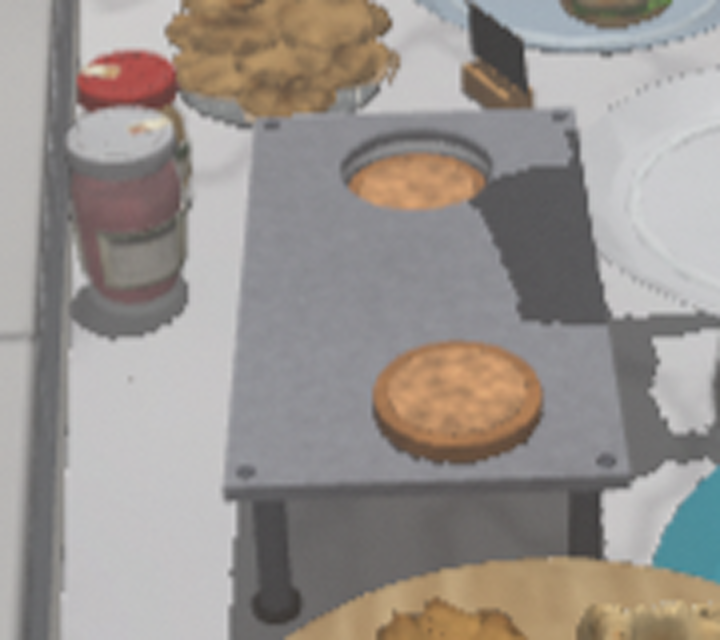

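View pics/t15.png

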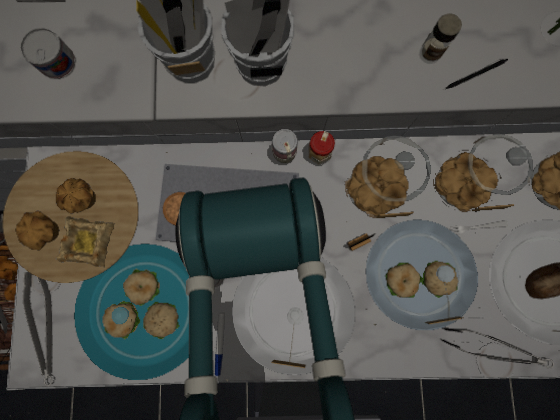

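The scene view shows the stack top lying level at about (417,180) in the zoom, hiding the black line that was visible with one coaster. The spare lies flat at (457,400), and the jars and price block are unchanged. Handing in.

```bash
python3 -c "
from station import manip
print(manip.job_done())"
```

```text
the job is handed in; nothing more can be done
None
```

The dispenser is filled with two coasters, and I handed the job in at about 19 s. I held each coaster lightly, slid it across the deck into the mouth, and pressed after each one.

- **Floor home:** With one coaster in, the stack met a firm end at 24 mm below the mouth. With two it was firm at about 14 mm, exactly one coaster higher, so the floor is on its stop.
- **Fill line:** The stack top is about 4 mm above the line. With one coaster it was about 6 mm below the line, so two is the fewest that works. In the last scene picture the stack lies level and hides the line.
- **Spare and bystanders:** The third coaster was not touched and lies flat near the far end of the deck. The jars and price block look unmoved in the last pictures. The arm hid the salt shaker there, but it was in place in earlier views and I moved nothing near it.

The first press peaked at about 43 N at the fingertips before I backed off, harder than I meant. It was on the coaster against the stop, not through the arm or gripper body. The second press stopped at about 17 N. The two cameras disagreed by about 2 mm on positions, so I lined up the coasters by the rim visible in the wrist camera.

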